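# Make up two tool-hire kits

### The arm

A 6-joint arm with a two-finger parallel gripper is mounted at the origin on the work surface. World frame = base frame: x ahead of the robot, y to its left, z up, the work surface at z = 0. Lengths are in mm, angles in rad, forces in N, time in s.
With the tool pointing down it reaches from about 300 to 825 mm from the base axis. Payload 5.4 kg.
Tool frame: the origin (TCP) lies on the centre line of the jaws, within the pads' length; the fingertips stand 11 mm ahead of it and the grasp point (between the pads) lies 8 mm behind it (ctrl.tips_ahead is the distance from the TCP to the fingertips, in mm); z points along the fingers, y is the line along which they close (so a half turn about z gives the same grasp; the last joint's range is limited). The gripper opens to 92 mm and grips with 3 to 60 N. Pads are 20 mm wide; open, the fingers measure 128 mm over their backs; the gripper's body (75 mm by 189 mm) begins 69 mm behind the grasp point.
Start: joints at [1.037, 0.158, 1.597, -0, 1.386, -0.21], TCP at [182.958, 545.099, 225.601] pointing down, gripper open.
Joint ranges: [-2.91, 2.91], [-0.94, 2.29], [0.18, 2.7], [-1.29, 4.43], [0.17, 2.64], [-3, 3]. Speed limits (rad/s): [2.57, 2.57, 3.14, 3.14, 3.14, 3.14].

### API

Orientations are given as a rotation vector (axis times angle).
In Python, from bench import ctrl gives the robot as it stands. Calls block until the motion is done:
- ctrl.goto(position, orientation): joint-space move of the TCP to a pose.
- ctrl.move_linear(position, rotation=None, vel=150, f_stop=None): straight line of the TCP; rotation=None keeps the orientation; vel is the mean speed in mm/s. With f_stop (N) it stops when the force on the tool has changed by that much, and returns True; else False.
- ctrl.move_j(angles): joint-space move.
- ctrl.gripper_open() and ctrl.close(): open the fingers fully, or close them until they stop; the grip force is fixed at half the most.
- ctrl.pause(seconds).
- ctrl.solve_ik(position, orientation): joint angles nearest the present ones, or None.
- ctrl.sense(): the state.
- ctrl.camera(name): name is "scene" or "top" or "wrist"; returns a dict with "color" (480x640x3 uint8, blue, green, red), "z_map" (480x640 float32, mm along the optical axis (not along the pixel's ray), 0 where there is no reading), "K" (3x3 intrinsics, pixels), "rvec" (rotation vector, rad) and "tvec" (3), from world to camera coordinates, as OpenCV has them. Camera axes: x right, y down, z forward; pixel columns grow to the right and rows downward; lengths in mm; the calibration is good to about 2 mm. A picture is of the moment at which its call begins.
A pose or a line that the arm cannot do raises ctrl.PlanningError and nothing moves.
- ctrl.job_done(): hands the job in; it is judged then, once.
The state is a dict: "time_s": time; "qpos": joint angles; "joint_velocities": joint speeds; "effort": joint torques, N m; "eef_pos": TCP position; "ee_rot": TCP orientation; "ft_force": force on the tool from outside, world axes, zero at the start; "torque": the same for the moment, N m; "gripper_width": finger opening in mm; "gripper_force": force on a finger pad.
Only numpy, scipy, OpenCV 4.12 (cv2) and the standard library are available. Lean on these libraries where they do the work, as an engineer would, in place of code of your own. Each camera call takes 0.05 s, during which the arm holds its last target. There are 200 camera calls.

### The job

Make up the two hire kits from the stock between the trays: the red bit case, the battery pack and the black socket go into the red tray, then the tape measure and the larger chrome socket into the blue tray. Finish the red tray before putting anything in the blue one. Set each thing down upright, without dropping it, on its own white outline in the tray and lined up with it, and leave the small chrome socket, the tin and the wrench where they are.

Things in the scene. Friction and masses are not known exactly. Their poses are not given: they have to be found in the camera images.
- red_tray: Red kit tray, 254 (x) x 150 mm, fixed; origin: centre of its underside, on the bench. Foam floor of the same colour at 6 mm, rim 14 mm high, 5 mm thick. White outlines at y = 0, long sides along x, +x end farthest from the robot: bit case at x = -78 mm (84 x 49 mm), battery at x = +12 mm (76 x 50 mm), black socket at x = +88 mm (38 mm circle). Left or right of the stock.
- blue_tray: Blue kit tray, 254 (x) x 150 mm, fixed; origin: centre of its underside, on the bench. Foam floor of the same colour at 6 mm, rim 14 mm high, 5 mm thick. White outlines at y = 0, long sides along x, +x end farthest from the robot: tape measure at x = -50 mm (64 x 40 mm), larger chrome socket at x = +60 mm (34 mm circle). Across the stock from the red tray.
- battery_center (a point): Cordless-tool battery pack, black with a yellow band and a narrower grey slide on top, loose. 72 mm long (x), 46 mm wide (y), 50 mm high in all: the black body up to 38 mm, above it the slide 48 x 30 mm. About 0.35 kg. This point: its centre, 25 mm above its underside; z up.
- bit_case_center (a point): Closed red plastic bit case, loose. 80 mm long (x), 45 mm wide (y), 34 mm high, about 0.15 kg. This point: its centre, 17 mm above its underside; z up.
- tape_center (a point): Tape measure standing on its base, green with a black grip band over the top and grey discs on the sides, loose. 60 mm long (x), 36 mm wide (y), 56 mm high, about 0.25 kg. This point: its centre, 28 mm above its underside; z up.
- black_socket_center (a point): Black impact socket standing upright: cylinder 34 mm in diameter, 52 mm high, about 0.22 kg, loose. This point: its centre, 26 mm above its underside; z up.
- chrome_socket_center (a point): The larger chrome socket standing upright: bright steel cylinder 31 mm in diameter, 46 mm high, with a dark recess in the top, about 0.16 kg, loose. This point: its centre, 23 mm above its underside; z up.
- small_socket_center (a point): The small chrome socket standing upright: bright steel cylinder 20 mm in diameter, 30 mm high. In neither kit; stays where it is. This point: its centre, 15 mm above its underside.
- tin_center (a point): Yellow and blue round tin with a blue lid, 74 mm in diameter, 56 mm high, beyond a tray; stays where it is. This point: its centre, 28 mm above its underside.
- wrench: Small steel wrench, 130 mm long (its x), lying flat beyond a tray; stays where it is. Origin at the middle of its length, on its underside.
Not all that is in view belongs to the job. Leave any pink look-alike of the part that bears bit_case_center alone.

How it is judged:
By the outcome, as a careful person would: the job done as asked, in the order asked, and still so for the second after the job is handed in, with the robot touching nothing.
It also fails if it takes over 144 s, if anything falls off the work surface, if the arm or the gripper's body presses on something with over 40 N, if the wrist force passes 120 N, or if a joint passes its speed limit or range.

## Working session

There is one attempt and no reset: what is moved stays moved. The work goes in short steps, each a Python script; the robot and the scene stay as the last script left them, time stands still between calls to the robot, and variables do not carry over. Pictures are saved under pics/ and viewed, at most 14 in all, crops included, and the job is handed in when it is done.

```bash
ls; mkdir -p pics
python3 - <<'E'
from bench import ctrl
import cv2, numpy as np
for n in ("top","scene"):
    c=ctrl.camera(n); cv2.imwrite(f"pics/{n}0.png",c["color"]); np.savez(f"{n}0.npz",**c)
    R=cv2.Rodrigues(c["rvec"])[0]; print(n,c["K"].tolist(),(-R.T@c["tvec"]).round(),R[2].round(2))
s=ctrl.sense();print(s["time_s"],s["ee_rot"],s["gripper_width"])
E
```

```text
pics
top [[478.29556573469233, 0.0, 319.7265592016454], [0.0, 478.29556573469233, 236.14798969618718], [0.0, 0.0, 1.0]] [481.  96. 999.] [ 0.11 -0.01 -0.99]
scene [[597.6052538396699, 0.0, 316.62001054411814], [0.0, 597.6052538396699, 238.15928257128255], [0.0, 0.0, 1.0]] [1417.  359.  834.] [-0.71 -0.22 -0.67]
0.1 [-5.06398514e-01 -3.09993810e+00  2.43734998e-03] 92.18635527917776
```

View pics/top0.png

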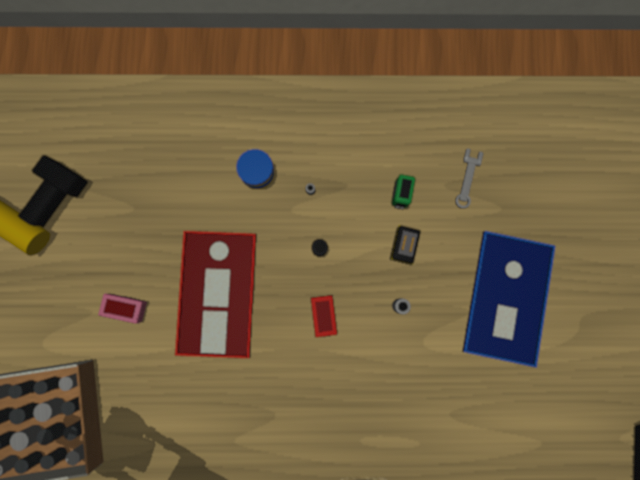

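View pics/scene0.png

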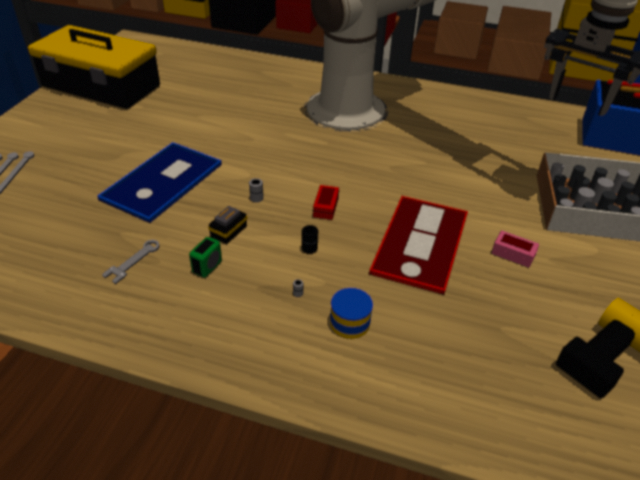

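Top view: red tray at about px (216,294), blue tray at (509,298). Stock: case (324,316), black socket (320,247), battery (405,245), tape (403,190), chrome socket (401,306), small socket (310,188). The pink case at (121,308) is a decoy. The scene view shows the same layout. Next I'll measure coarsely from the top depth and check the wrist view.

```bash
cat > h.py <<'E'
import cv2, numpy as np
def cam(c):
    R=cv2.Rodrigues(np.asarray(c["rvec"],float))[0]; t=np.asarray(c["tvec"],float).ravel()
    return R,t,-R.T@t
def rays(c,uv):
    R,t,o=cam(c); uv=np.atleast_2d(np.asarray(uv,float))
    d=np.c_[uv,np.ones(len(uv))]@np.linalg.inv(c["K"]).T@R
    return o,d
def plane(c,uv,z):
    o,d=rays(c,uv); return o+d*((z-o[2])/d[:,2])[:,None]
def cloud(c):
    v,u=np.mgrid[:480,:640]; o,d=rays(c,np.c_[u.ravel(),v.ravel()])
    P=o+d*c["z_map"].reshape(-1,1); P[c["z_map"].ravel()==0]=np.nan
    return P.reshape(480,640,3)
def tri(cs,uvs):
    A=np.zeros((3,3));b=np.zeros(3);L=[]
    for c,uv in zip(cs,uvs):
        o,d=rays(c,uv);d=d[0]/np.linalg.norm(d[0]);M=np.eye(3)-np.outer(d,d);A+=M;b+=M@o;L.append((M,o))
    p=np.linalg.solve(A,b); return p,max(np.linalg.norm(M@(p-o)) for M,o in L)
def proj(c,P):
    return cv2.projectPoints(np.atleast_2d(np.asarray(P,float)),np.asarray(c["rvec"],float),np.asarray(c["tvec"],float),c["K"],None)[0][:,0]
E
python3 - <<'E'
from h import *
c=dict(np.load("top0.npz")); P=cloud(c)
print("bench z med",np.nanmedian(P[100:400,100:600,2]),np.nanstd(P[380:400,300:400,2]))
m=((P[...,2]>18)&(P[...,0]>200)&(P[...,0]<800)).astype(np.uint8)
n,l,st,ce=cv2.connectedComponentsWithStats(m)
for i in range(1,n):
    if 15<st[i,4]<5000:
        q=P[l==i]; zt=np.percentile(q[:,2],90); s=q[q[:,2]>zt-6][:,:2].astype(np.float32)
        r=cv2.minAreaRect(s); print(ce[i].round(),st[i,4],"ztop",zt.round(1),np.round(r[0],1),np.round(r[1],1),round(r[2],1))
hsv=cv2.cvtColor(c["color"],cv2.COLOR_BGR2HSV)
w=((hsv[...,1]<60)&(hsv[...,2]>150)).astype(np.uint8)
n,l,st,ce=cv2.connectedComponentsWithStats(w)
for i in range(1,n):
    if 100<st[i,4]<3000:
        q=P[l==i]; r=cv2.minAreaRect(plane(c,np.argwhere(l==i)[:,::-1],6)[:,:2].astype(np.float32))
        print("white",ce[i].round(),st[i,4],np.nanmedian(q[:,2]).round(1),np.round(r[0],1),np.round(r[1],1),round(r[2],1))
from bench import ctrl
c=ctrl.camera("wrist"); cv2.imwrite("pics/w0.png",c["color"]); R,t,o=cam(c)
T=cv2.Rodrigues(np.array(ctrl.sense()["ee_rot"]))[0]
print("wrist K",c["K"].round(1).tolist(),"offset in tool",(T.T@(o-ctrl.sense()["eef_pos"])).round(1),"R tool->cam",(R@T).round(3).tolist()); print(T.round(3))
E
```

```text
bench z med 0.1837464193523033 1.7496597899923592
[255. 168.] 1148 ztop 58.1 [728.1 217.2] [71.9 71.7] 44.4
[ 39. 206.] 3836 ztop 59.8 [656.8 654.1] [ 91.7 178.3] 58.1
[403. 191.] 610 ztop 57.3 [682.7 -86.5] [35.2 59. ] 78.4
[310. 188.] 82 ztop 32.2 [690.4 105.1] [18.4 18.4] 20.7
[405. 245.] 846 ztop 51.1 [572.9 -89.8] [30.1 48.1] 75.7
[319. 247.] 239 ztop 53.9 [566.5  86. ] [31.3 32.5] 46.3
[121. 308.] 988 ztop 36.2 [445.5 483.2] [81.7 45.1] 77.8
[323. 316.] 916 ztop 35.8 [429.2  78.1] [79.6 44.9] 7.0
[401. 306.] 217 ztop 47.4 [448.3 -77.5] [28.4 29.6] 86.9
[ 56. 408.] 3704 ztop 62.5 [261.  606.2] [144.7 148.4] 8.6
[ 28. 388.] 688 ztop 54.9 [294.4 643.5] [25.5 75.4] 8.4
white [219. 251.] 205 6.2 [562.6 294.2] [31.2 32. ] 45.6
white [513. 269.] 145 6.1 [ 522.5 -317.9] [25.1 27.2] 87.2
white [216. 287.] 781 6.3 [487.2 297.5] [45.7 72.1] 88.3
white [505. 322.] 480 5.7 [ 415.  -295.4] [34.9 58.2] 78.4
white [214. 332.] 871 6.2 [397.6 301.2] [44.3 80.3] 87.3
wrist K [[432.8, 0.0, 319.5], [0.0, 432.8, 235.0], [0.0, 0.0, 1.0]] offset in tool [  68.1    0.9 -159.2] R tool->cam [[0.0, 1.0, 0.0], [-0.969, 0.0, -0.245], [-0.245, -0.0, 0.969]]
[[-0.948  0.318 -0.001]
 [ 0.318  0.948 -0.001]
 [ 0.    -0.001 -1.   ]]
```

View pics/w0.png

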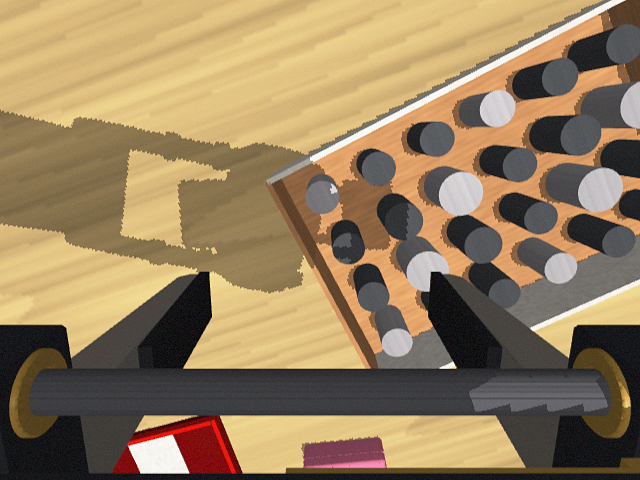

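The wrist picture shows the open fingers at rows 270 and below, so the area between and above them is clear. Objects under the TCP land there at about 1.1 px/mm. I'll survey the red tray and the first object with it.

```bash
cat >> h.py <<'E'
def rot(yaw):
    x=np.array([np.cos(yaw),np.sin(yaw),0]);z=np.array([0,0,-1.]);y=np.cross(z,x)
    return cv2.Rodrigues(np.c_[x,y,z])[0].ravel()
def axis_yaw(pts):
    """minAreaRect -> centre, (long,short), yaw of long side in (pi/2,3pi/2)"""
    r=cv2.minAreaRect(np.asarray(pts,np.float32)); b=cv2.boxPoints(r); e=[b[1]-b[0],b[2]-b[1]]
    e.sort(key=np.linalg.norm); v=e[1] if e[1][0]<0 else -e[1]
    return np.array(r[0]),np.array([np.linalg.norm(e[1]),np.linalg.norm(e[0])]),np.arctan2(v[1],v[0])%(2*np.pi)
def top_face(c,xy,ztop,rad=55):
    P=cloud(c); m=(np.hypot(P[...,0]-xy[0],P[...,1]-xy[1])<rad)&(abs(P[...,2]-ztop)<5)
    n,l,st,ce=cv2.connectedComponentsWithStats(m.astype(np.uint8)); i=1+np.argmax(st[1:,4]); q=P[l==i]
    z=np.median(q[:,2]); cs=cv2.findContours((l==i).astype(np.uint8),cv2.RETR_EXTERNAL,cv2.CHAIN_APPROX_NONE)[0]
    w=plane(c,max(cs,key=cv2.contourArea)[:,0],z)[:,:2]   # top-face outline on its plane
    return (*axis_yaw(w),z)
def whites(c,z=6):
    h=cv2.cvtColor(c["color"],cv2.COLOR_BGR2HSV); w=((h[...,1]<60)&(h[...,2]>150)).astype(np.uint8)
    P=cloud(c); out=[]
    for k in cv2.findContours(w,cv2.RETR_EXTERNAL,cv2.CHAIN_APPROX_NONE)[0]:
        if cv2.contourArea(k)<120: continue
        m=cv2.drawContours(np.zeros_like(w),[k],-1,1,-1); zm=np.nanmedian(P[m>0][:,2])
        if abs(zm-z)<4: out.append((*axis_yaw(plane(c,k[:,0],z)[:,:2]),zm))
    return out
def show(t,r): print(t,"c",r[0].round(1),"size",r[1].round(1),"yaw",np.degrees(r[2]).round(1),"z",round(float(r[3]),1))
E
cat > a.py <<'E'
from h import *
from bench import ctrl
t=dict(np.load("top0.npz")); s=dict(np.load("scene0.npz"))
for r in whites(t): show("top",r)
ctrl.goto([510,297,300],rot(np.pi)); c=ctrl.camera("wrist"); np.savez("wred.npz",**c); cv2.imwrite("pics/wred.png",c["color"])
for r in whites(c): show("wrist",r)
for n,xy,z in [("socket",(566,86),52),("case",(429,78),34)]:
    ctrl.goto([xy[0],xy[1],230],rot(np.pi+(.12 if n=="case" else 0)))
    c=ctrl.camera("wrist"); np.savez("w"+n+".npz",**c)
    for a,cc in (("top",t),("scene",s),("wrist",c)): show(n+" "+a,top_face(cc,xy,z))
cv2.imwrite("pics/wcase.png",c["color"]); print(ctrl.sense()["time_s"],ctrl.sense()["ft_force"])
E
python3 a.py
```

```text
top c [397.6 301.2] size [80.3 44.3] yaw 177.3 z 6.2
top c [ 415.  -295.4] size [58.2 34.9] yaw 168.4 z 5.7
top c [487.2 297.5] size [72.1 45.7] yaw 178.3 z 6.3
top c [ 522.5 -317.9] size [27.2 25.1] yaw 177.2 z 6.1
top c [562.6 294.2] size [32.  31.2] yaw 135.6 z 6.2
wrist c [564.  294.6] size [37.6 37.5] yaw 135.6 z 6.7
wrist c [487.5 297.7] size [75.8 49.7] yaw 177.4 z 6.7
wrist c [397.9 301.3] size [84.8 49.1] yaw 177.9 z 6.8
socket top c [566.5  86. ] size [32.4 31. ] yaw 134.9 z 51.6
socket scene c [571.7  86.9] size [36.  31.9] yaw 199.1 z 51.4
socket wrist c [568.   86.3] size [33.3 32.7] yaw 180.1 z 52.4
case top c [429.3  78.2] size [79.5 44.8] yaw 187.2 z 33.7
case scene c [435.2  80. ] size [83.9 45.1] yaw 186.5 z 33.3
case wrist c [429.7  77.9] size [79.8 44.6] yaw 186.9 z 34.4
3.3667 [-0.34475252 -0.39935372  0.2116733 ]
```

Wrist and top agree within 1.5 mm: heights are 34.4 / 52.4 against 34 / 52, spot z is about 6.5, and the spot spacing of 90 / 76 mm matches. Tray yaw is 177.7°. Now placing the case first.

```bash
cat > job.py <<'E'
from h import *
from bench import ctrl
# name: expected xy, top z, grasp height, width between jaws, round?
OBJ={"case":((429.7,77.9),34,26,45,0),"battery":((572.9,-89.8),50,27,46,0),"socket":((568,86.3),52,31,34,1),
     "tape":((682.7,-86.5),56,31,36,0),"chrome":((448.3,-77.5),46,29,31,1)}
def pick_place(n,target,tyaw,yaw0):
    xy,zt,g,w,rnd=OBJ[n]
    ctrl.goto([*xy,230],rot(yaw0)); c=ctrl.camera("wrist"); np.savez("w"+n+".npz",**c)
    r=top_face(c,xy,zt); show(n,r); yaw=tyaw if rnd else r[2]
    assert np.hypot(*(r[0]-xy))<6 and abs(r[3]-zt)<3 and (rnd or abs(yaw-yaw0)<.15)
    p=r[0]; R=rot(yaw)
    ctrl.goto([*p,130],R); ctrl.move_linear([*p,g-8],vel=100); ctrl.close()
    s=ctrl.sense(); print("width",s["gripper_width"],"force",s["gripper_force"]); 
    if abs(s["gripper_width"]-w)>4: print("BAD WIDTH"); return
    ctrl.move_linear([*p,170]); s=ctrl.sense(); print("lifted width",s["gripper_width"])
    ctrl.goto([*target,170],rot(tyaw)); ctrl.move_linear([*target,g-8+6+6],vel=120); ctrl.pause(.2)
    hit=ctrl.move_linear([*target,g-8+6-3],vel=12,f_stop=3)
    s=ctrl.sense(); print("contact",hit,"dz",s["eef_pos"][2]-(g-8+6),"F",np.round(s["ft_force"],1))
    ctrl.pause(.2); ctrl.gripper_open(); ctrl.move_linear([*target,230])
    c=ctrl.camera("wrist"); np.savez("p"+n+".npz",**c); cv2.imwrite(f"pics/p{n}.png",c["color"])
    show("placed "+n,top_face(c,target,zt+6)); print("t",ctrl.sense()["time_s"])
E
python3 -c "
from job import *
pick_place('case',(397.9,301.3),np.radians(177.7),np.radians(186.9))"
```

```text
case c [429.9  77.9] size [80.4 44.6] yaw 186.9 z 34.4
width 44.80312085887461 force 30.000140368938446
lifted width 44.629327124430084
contact True dz 0.011957294576774302 F [ 0.7 -0.3  4.4]
placed case c [397.7 302. ] size [79.9 44.6] yaw 177.7 z 40.4
t 12.9
```

```bash
python3 -c "
from job import *
pick_place('battery',(487.5,297.8),np.radians(177.7),np.radians(167))
pick_place('socket',(564,294.6),np.radians(177.7),np.radians(177.7))"
```

```text
battery c [574.3 -89.8] size [47.6 29.4] yaw 166.4 z 50.3
width 45.96024923510056 force 29.99672681093216
lifted width 45.92347503053715
contact True dz -0.0070116977299363725 F [1.  0.5 4.3]
placed battery c [487.6 298.6] size [47.1 29.4] yaw 177.7 z 56.4
t 24.2917
socket c [568.   86.2] size [33.2 33.1] yaw 151.0 z 52.4
width 33.664601855516956 force 29.999964237213135
lifted width 33.39986393123564
contact True dz -0.023670740654111455 F [-0.6  0.2  5. ]
placed socket c [563.9 295.1] size [33.3 32.7] yaw 177.7 z 58.5
t 34.5583
```

View pics/pcase.png

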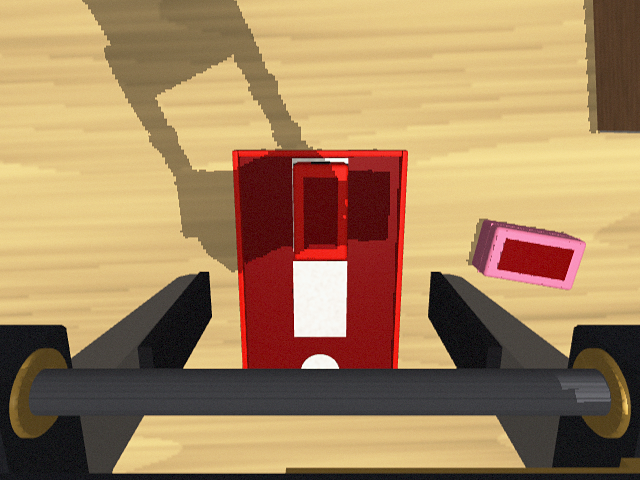

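The case sits on its outline (rows 160–260, cols 294–348) and the battery and socket spots were still free. All three red-tray parts measure within 1 mm. Next I'll verify the red tray and survey the blue one.

Run:
```python
from job import *
ctrl.goto([505,297,320],rot(np.radians(177.7))); c=ctrl.camera("wrist"); cv2.imwrite("pics/red_done.png",c["color"])
ctrl.goto([505,-314,300],rot(np.radians(168.2))); c=ctrl.camera("wrist"); cv2.imwrite("pics/wblue.png",c["color"])
for r in whites(c): show("wrist",r)
```

```text
wrist c [ 694.4 -226. ] size [78.5 19.5] yaw 171.5 z 7.4
wrist c [ 557.2 -677.1] size [62.5 11.9] yaw 191.4 z 6.4
wrist c [ 552.2 -643.9] size [165.6  20.4] yaw 189.4 z 6.6
wrist c [ 524.2 -318.4] size [33.  30.3] yaw 258.3 z 6.8
wrist c [ 417.  -295.6] size [63.8 40.1] yaw 167.6 z 6.8
```

View pics/red_done.png

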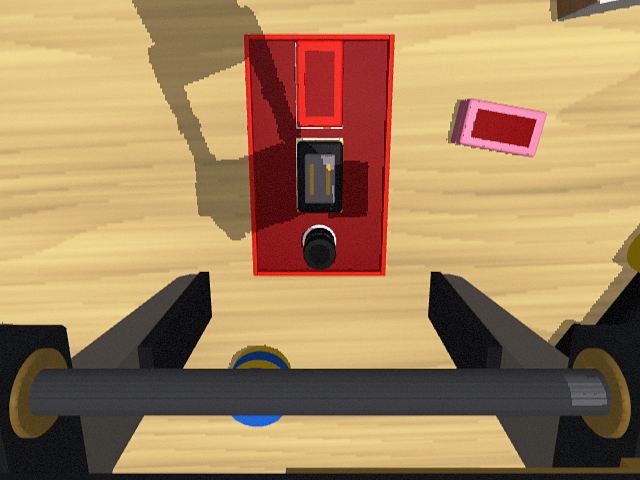

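View pics/wblue.png

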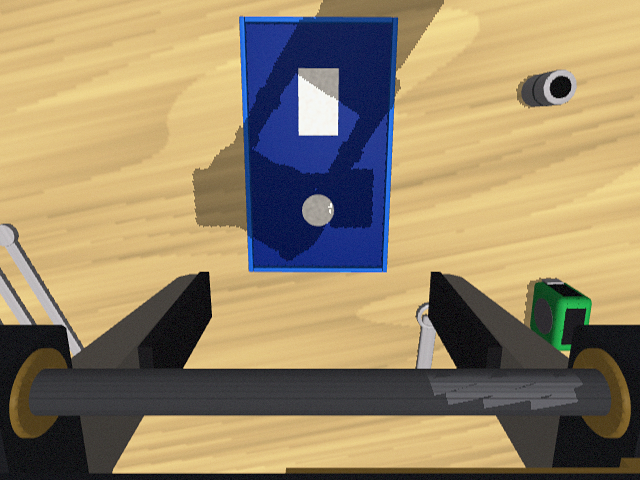

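Red tray is right: case, battery and socket at rows 40–127, 140–212 and 228–268, each on its outline. The blue tray shows the rectangle at (318,102) and the circle at (318,210), spacing 109.6 mm against 110, yaw 168°. Now the blue kit.

```bash
python3 -c "
from job import *
pick_place('tape',(417,-295.6),np.radians(168),np.radians(168.4))
pick_place('chrome',(524.4,-318.4),np.radians(168),np.radians(168))
ctrl.goto([505,-314,320],rot(np.radians(168))); c=ctrl.camera('wrist'); cv2.imwrite('pics/blue_done.png',c['color'])
c=ctrl.camera('top'); cv2.imwrite('pics/top_done.png',c['color'])
"
```

```text
tape c [684.3 -86.4] size [58.8 35.2] yaw 168.9 z 56.0
width 35.76729069228086 force 29.999954402446747
lifted width 35.468603054568334
contact True dz -0.11135056846177349 F [ 0.7 -0.6  3.9]
placed tape c [ 416.9 -294.8] size [58.1 35.1] yaw 168.0 z 62.0
t 48.25
chrome c [449.9 -78. ] size [29.9 29.6] yaw 258.0 z 46.5
width 30.5450873771965 force 29.999964237213135
lifted width 30.410117941582236
contact True dz 0.005176166688499961 F [-1.1  0.2  5. ]
placed chrome c [ 524.6 -317.3] size [30.1 29.8] yaw 258.0 z 52.4
t 58.7833
```

View pics/blue_done.png

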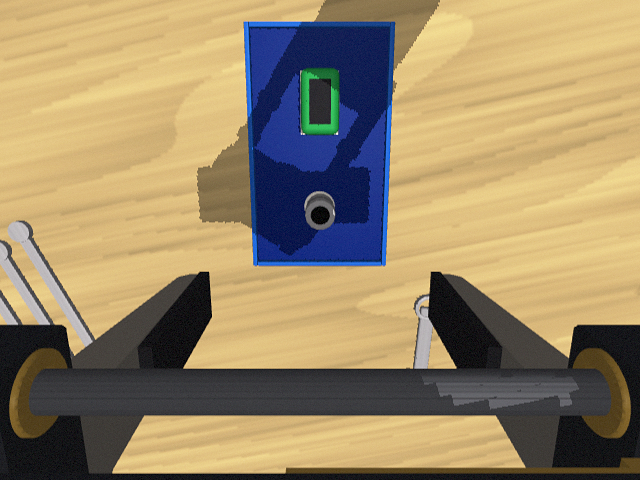

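View pics/top_done.png

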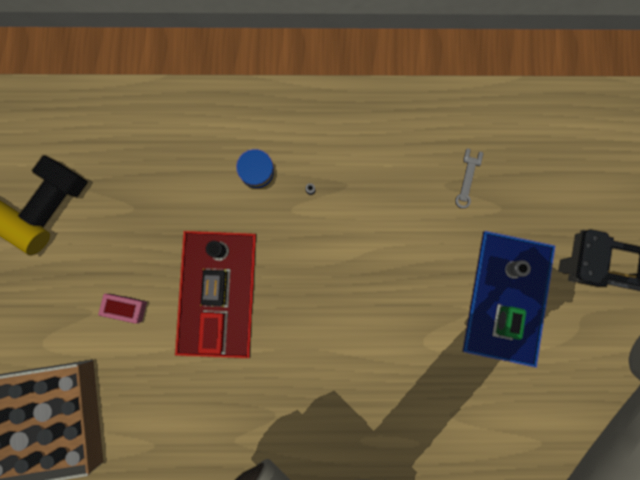

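The blue tray shows the tape on its rectangle at (319,102) and the chrome socket on its circle at (319,212), both upright. In the top view, the tin, small socket, wrench and pink case haven't moved.

```bash
python3 -c "
from bench import ctrl
print(ctrl.sense()['time_s'],ctrl.job_done())"
```

```text
the job is handed in; nothing more can be done
59.3417 None
```

Both kits are made up and handed in at about 59 s: red tray first, then blue, each part upright on its outline to within about 1 mm, with the small socket, tin and wrench left where they were.

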